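# Fit the grating disc on the food processor

## Task

Fit the grating disc onto the food processor's drive: set it over the spindle, feel it round until the four studs come through its holes, then push it down past the spring catch until it lies fully home, flat on the drive plate. Go gently: never lean on it while the studs are not in their holes, do not bang it, and leave everything else standing where it is.

Things in the scene. Friction and masses are not known exactly. Their poses are not given: they have to be found in the camera images.
- disc: Round aluminium grating disc, 130 mm diameter, 6 mm thick, 0.16 to 0.24 kg, with an orange arched handle; lies flat on the worktop, handle up. Origin: centre of its underside; z up, x along the handle. Centre bore 16 mm; four through holes of 10 mm on a 30 mm radius, at 45, 135, 225 and 315 degrees from its x axis (so it fits at every quarter turn).
- disc_handle (a point): Middle of the handle bar's top, 52 mm above the disc's underside, over its centre; axes as the disc's. The bar is straight and level along the disc's x: 96 mm long, 12 mm wide (y), 16 mm tall, open beneath (36 mm above the disc's underside); its two legs stand at x = +-43 mm. Take it across its width at the middle.
- motor_base: White round motor base of a food processor, 156 mm diameter, 60 mm high, fixed on the worktop (z = 0), grey control panel at its -x side. Origin: centre of its underside, on the spindle's axis; z up. On top a dark round drive plate (92 mm diameter) that stands at any angle, unrelated to the base's axes and not measured: see the studs, or feel for them. The gearbox holds it (0.8 N m to turn it).
- seat (a point): Centre of the drive plate's upper face, the seat of the disc, 72 mm above the base's underside; axes as the base's. From it rise a steel spindle (14 mm diameter, 30 mm high, tapered over its last 6 mm) and four brass studs (8 mm diameter, 18 mm high, tips tapered to 7 mm) on a 30 mm radius, a quarter turn apart, at the drive plate's unmeasured angle.
- stud_level (a point): Point on the spindle's axis at the height of the stud tips, 18 mm above the seat. A disc that does not match rests here and can be turned, e.g. between fingers not quite closed on the bar. Where the holes match (within about 0.06 rad) it drops 5 to 12 mm by its weight, then no longer turns: its bore meets two sprung shoes at the spindle. 5 to 20 N push it past them home, where it stays.
- tumbler: Bystander: clear drinking glass, 77 mm wide, 89 mm high. Origin: centre of its underside.
- canister: Bystander: white stoneware canister with wooden lid, 98 mm wide, 158 mm high. Origin: centre of its underside.
- jug: Bystander: clear jug with a handle, standing on the hob, 120 x 169 mm, 135 mm high. Origin: centre of its underside.
- spice_d: Bystander: spice jar with a red lid, in the wooden tray at the right, 44 mm wide, 106 mm high. Origin: centre of its underside.
- spice_e: Bystander: spice jar with a yellow lid, in the wooden tray at the right, 45 mm wide, 98 mm high. Origin: centre of its underside.

How it is judged (in metres and radians):
On the way, in this order (a step that is already met when the one before it is completed fails the run):
1. the disc is lifted off the worktop (height (world z) of disc above 0.05 m), for 0.1 s.
2. the disc is set over the spindle, down to the studs (horizontal distance between disc and motor_base below 0.004 m and z of disc in the frame of motor_base below 0.094 m), for 0.1 s.
At the end, for the whole second after the job is handed in: The disc lies at rest and flat (within 0.04 rad) on the seat of the drive plate, its underside at most 2.5 mm above the seat, centred on the spindle within 4 mm, all four studs through its holes (z of disc in the frame of motor_base below 0.0745 m and horizontal distance between disc and motor_base below 0.004 m and angle between disc's own z axis and vertical below 0.04 rad and linear speed of disc below 0.01 m/s); the robot touches nothing.
It fails at once if the disc is pressed or knocked against the motor base, its drive plate or its studs with more than 60 N (the shoes' own grip not counted) (contact force between disc and motor_base above 60 N).
It fails at once if a bystander is pushed more than 30 mm or tipped over (distance of any of tumbler, canister, jug, spice_d, spice_e from where it was at the start of the episode above 0.03 m or angle between any of tumbler, canister, jug, spice_d, spice_e's own z axis and vertical above 0.5 rad).
It also fails if it takes over 64 s, if anything falls off the work surface, if the arm or the gripper's body presses on something with over 40 N, if the wrist force passes 120 N, or if a joint passes its speed limit or range.

## Robot

A 6-joint arm with a two-finger parallel gripper is mounted at the origin on a cart in front of the work surface, level with it; the furniture and walls round the work are solid. World frame = base frame: x ahead of the robot, y to its left, z up, the work surface at z = 0. Lengths are in m, angles in degrees, forces in N, time in s.
With the tool pointing down it reaches from about 0.35 to 0.875 m from the base axis. Payload 4.2 kg.
Tool frame: the origin (TCP) lies on the centre line of the jaws, within the pads' length; the fingertips stand 19 mm ahead of it and the grasp point (between the pads) is the TCP; z points along the fingers, y is the line along which they close (so a half turn about z gives the same grasp; the last joint's range is limited). The gripper opens to 87 mm and grips with 3 to 60 N. Pads are 19 mm wide; open, the fingers measure 117 mm over their backs; the gripper's body (75 mm by 190 mm) begins 51 mm behind the grasp point.
Start: joints at [90.046, 22.042, 0.453, 0, -68.411, -14.817], TCP at [0.159, 0.604, 0.242] pointing down, gripper open.
Joint ranges: [-179.83, 179.83], [-69.29, 118.12], [-61.27, 80.66], [-181.25, 117.63], [-171.15, -9.14], [-177.46, 177.46]. Speed limits (degrees/s): [159.86, 159.86, 180, 180, 180, 180].

## Interface

Orientations are given as a 3x3 rotation matrix whose columns are the frame's x, y, z axes.
In Python, from station import sense, capture, finish_job, search_frame, masks_of gives the robot as it stands.
- The arm moves only by the tool drive_tool, never from a script. Its argument "rows" is a list of rows, each a list of 7 numbers: the opening in per cent of the stroke, from 0 (shut) to 100 (fully open), then the shift along the world's x, y, z in mm, then the turn, a rotation vector about the world's x, y, z in rad. In form: [[fingers, dx, dy, dz, wx, wy, wz], ...]. A call has 1 to 5 rows; each row shifts and turns the commanded pose from where the row before left it; what a row does not reach is not made up. A row lasts 1/12 s, in which the tool goes at most 41.7 mm and 7.16 degrees, less where a joint would pass 70% of its speed; a pose out of reach is approached as far as the arm can. A call is refused whole if a number of a shift passes 41.7 or a number of a turn 0.125, either way. A call with a gripper value outside its range is refused whole. The fingers move at their own pace and stop on an object; the grip force is fixed at half the most. Time passes only in rows, so rows that do not move let the fingers close. It gives the time, the measured TCP pose, the force, the opening and the grip force at its end, in the units of the state.
- sense(): the state, without advancing time (a new reading comes with each control period).
- capture(name): name is "side" or "top"; returns a dict with "frame" (384x512x3 uint8, red, green, blue), "z_map" (384x512 float32, m along the optical axis (not along the pixel's ray), 0 where there is no reading), "fx", "fy", "cx", "cy" (pixels), "R" (3x3) and "t" (3): a world point X has camera coordinates R X + t. Camera axes: x right, y down, z forward; pixel columns grow to the right and rows downward; lengths in m; the calibration is good to about 2 mm. A picture is of the moment at which its call begins.
- finish_job(): hands the job in; it is judged then, once.
Trained networks look in a picture, given as the dict that the camera call returned (one of the last four; its "shot" number tells which), for a name from the list of things; names that differ only in an ending like _2 or _b are one class to them, and where a whole thing is asked for, a point or a joint stands for the part that bears it (a point fixed in the world has none). Each returns a list of dicts, best first, with "p" (0 to 1); they miss things now and then, are a little off and sometimes report something else, mostly with a low value. They report only what shows in the picture. A call takes as long as a camera call.
- search_frame(label, picture): "xy" ([column, row] in pixels, amid what is visible of it).
- masks_of(label, picture): "region" (384x512 bool, what is visible of it) and "xy" ([column, row] in pixels, amid what is visible of it).
The state is a dict: "time_s": time; "joints": joint angles; "joint_velocities": joint speeds; "effort": joint torques, N m; "tcp_pos": TCP position; "ee_rot": TCP orientation; "wrist_force": force on the tool from outside, world axes, zero at the start; "moment": the same for the moment, N m; "gripper_width": opening from 0.0 (shut) to 1.0 (fully open); "gripper_force": force on a finger pad.
Only numpy, scipy, OpenCV 4.12 (cv2) and the standard library are available. Lean on these libraries where they do the work, as an engineer would, in place of code of your own. Each camera call takes 0.05 s, during which the arm holds its last target. There are 200 camera calls.

## Working session

There is one attempt and no reset: what is moved stays moved. The work goes in short steps, Python scripts to look and compute and a tool call to move; the robot and the scene stay as the last step left them, time stands still between calls to the robot, and variables do not carry over. Pictures are saved under pics/ and viewed, at most 10 in all, crops included, and the job is handed in when it is done.

Besides the shell and the picture viewer there is one more tool, called after "Request:" as name(argument=value, ...) on one line, values as JSON. drive_tool: Moves the arm, as the interface text tells. Its arguments: {"type":"object","properties":{"rows":{"type":"array"}},"required":["rows"]}

```bash
mkdir -p pics; cat > h.py <<'E'
import numpy as np, cv2
from station import sense, capture, finish_job, search_frame, masks_of
def pts(P,m):
    v,u=np.nonzero(m&(P['z_map']>0)); z=P['z_map'][v,u]
    c=np.c_[(u-P['cx'])/P['fx']*z,(v-P['cy'])/P['fy']*z,z]
    return (c-P['t'])@P['R'], np.c_[u,v]
def save(P,n): cv2.imwrite('pics/'+n,P['frame'][:,:,::-1])
E
python3 - <<'E'
from h import *
s=sense(); print(s['tcp_pos'],s['ee_rot'],s['time_s'],s['wrist_force'])
ims=[]
for c in('top','side'):
    P=capture(c); ims.append(P['frame'])
    print(c,'cam at',-P['R'].T@P['t'],P['fx'])
    for l in('disc','disc_handle','motor_base','tumbler','canister','jug'):
        for d in masks_of(l,P)[:2]:
            if d['p']<.3: continue
            X,_=pts(P,d['region'])
            if len(X): print(l,round(d['p'],2),np.round(d['xy']),len(X),np.round(np.median(X,0),3),np.round(np.percentile(X,2,0),3),np.round(np.percentile(X,98,0),3))
    np.save(c+'.npy',P,allow_pickle=True)
for n,i in zip(('top','side'),ims): cv2.imwrite(f'pics/{n}0.png',i[:,:,::-1])
E
```

```text
[0.15917978 0.60379057 0.24045387] [[ 9.66904644e-01 -2.55137571e-01 -4.78246258e-04]
 [-2.55138005e-01 -9.66902260e-01 -2.14878312e-03]
 [ 8.58179175e-05  2.19968717e-03 -9.99997577e-01]] 0.0 [ 0.28318758  1.35915895 -0.57693992]
top cam at [0.30473318 0.09497202 1.48225007] 441.2797968642389
disc 0.84 [233. 226.] 1139 [0.491 0.171 0.006] [ 0.437  0.113 -0.001] [0.549 0.228 0.055]
disc_handle 0.58 [236. 224.] 1094 [0.491 0.168 0.007] [ 0.437  0.113 -0.001] [0.549 0.225 0.055]
canister 0.63 [211. 162.] 1095 [0.669 0.236 0.156] [0.635 0.192 0.001] [0.728 0.294 0.163]
jug 0.73 [311. 233.] 1937 [ 0.462 -0.078  0.061] [ 0.387 -0.15   0.   ] [ 0.539 -0.01   0.085]
jug 0.68 [125. 210.] 1308 [0.548 0.524 0.061] [0.483 0.446 0.007] [0.595 0.558 0.14 ]
side cam at [0.28612194 0.96500542 1.4466057 ] 439.17875291159874
disc 0.67 [269. 219.] 852 [0.493 0.174 0.008] [ 0.437  0.111 -0.001] [0.553 0.23  0.055]
disc_handle 0.63 [266. 213.] 865 [0.494 0.173 0.008] [ 0.439  0.106 -0.001] [0.555 0.23  0.055]
motor_base 0.98 [293. 163.] 1148 [ 0.464 -0.06   0.061] [ 0.391 -0.142  0.017] [ 0.534 -0.01   0.091]
tumbler 0.69 [290. 166.] 1165 [ 0.464 -0.058  0.061] [ 0.393 -0.14   0.014] [ 0.539 -0.01   0.09 ]
tumbler 0.54 [239. 179.] 120 [0.63  0.065 0.038] [ 0.522  0.039 -0.   ] [0.648 0.35  0.506]
jug 0.97 [220. 282.] 1447 [0.554 0.483 0.07 ] [0.483 0.444 0.007] [0.619 0.558 0.143]
```

```bash
python3 - <<'E'
from h import *
P=np.load('top.npy',allow_pickle=True).item(); Q=np.load('side.npy',allow_pickle=True).item()
a=cv2.resize(P['frame'][120:290,140:380],None,fx=3.3,fy=3.3,interpolation=cv2.INTER_CUBIC)
cv2.imwrite('pics/top_crop.png',a[:,:,::-1])
for n,P in(('top',P),('side',Q)):
    X,uv=pts(P,np.ones((384,512),bool))
    h=(abs(X[:,0]-.493)<.06)&(abs(X[:,1]-.17)<.06)&(X[:,2]>.042)&(X[:,2]<.065)
    H=X[h]; (c,sz,an)=cv2.minAreaRect(H[:,:2].astype(np.float32)*1000)
    w,V=np.linalg.eigh(np.cov(H[:,:2].T)); print(n,'bar',h.sum(),np.round(c,1),np.round(sz,1),H.mean(0).round(4),'ang',np.degrees(np.arctan2(*V[::-1,1])),'z',np.median(H[:,2]))
    d=(np.hypot(X[:,0]-.493,X[:,1]-.17)<.08)&(X[:,2]>.003)&(X[:,2]<.012)
    print('disc',cv2.minEnclosingCircle(X[d][:,:2].astype(np.float32)*1000))
    b=(np.hypot(X[:,0]-.462,X[:,1]+.07)<.11)&(X[:,2]>.055)&(X[:,2]<.066)
    print('base top',cv2.minEnclosingCircle(X[b][:,:2].astype(np.float32)*1000))
    p=(np.hypot(X[:,0]-.462,X[:,1]+.07)<.08)&(X[:,2]>.0685)&(X[:,2]<.076)
    print('plate',p.sum(),cv2.minEnclosingCircle(X[p][:,:2].astype(np.float32)*1000))
    p=(np.hypot(X[:,0]-.462,X[:,1]+.07)<.06)&(X[:,2]>.08)
    print('studs\n',np.c_[X[p]*1000,uv[p]].round(0).astype(int)[:60])
E
```

```text
top bar 108 [491.8 170.6] [93.9 11.6] [0.4907 0.169  0.0517] ang 61.73761987923114 z 0.05224219997831459
disc ((492.62030029296875, 169.9106903076172), 79.78173828125)
base top ((470.0999755859375, -83.01949310302734), 74.03058624267578)
plate 469 ((463.6247863769531, -90.13751220703125), 54.2310905456543)
studs
 [[ 495 -104   90  318  220]
 [ 492  -59   91  304  221]
 [ 492  -62   94  305  221]
 [ 492 -101   89  317  221]
 [ 491 -104   92  318  221]
 [ 492 -107   89  319  221]
 [ 489  -59   91  304  222]
 [ 489  -62   92  305  222]
 [ 489 -101   85  317  222]
 [ 488 -104   92  318  222]
 [ 486  -59   89  304  223]
 [ 486  -63   89  305  223]
 [ 475  -80   97  311  226]
 [ 475  -83  102  312  226]
 [ 476  -87   92  313  226]
 [ 473  -78   91  310  227]
 [ 471  -79  108  311  227]
 [ 471  -82  107  312  227]
 [ 471  -86  100  313  227]
 [ 472  -89   98  314  227]
 [ 469  -77   94  310  228]
 [ 469  -80   98  311  228]
 [ 468  -83  100  312  228]
 [ 468  -86  102  313  228]
 [ 468  -89  101  314  228]
 [ 467  -78   86  310  229]
 [ 466  -83   96  312  229]
 [ 465  -85  103  313  229]
 
[... 1382 characters left out ...]
 [ 477  -79   92  289  153]
 [ 473  -77   96  290  153]
 [ 469  -77   97  291  153]
 [ 466  -79   96  292  153]
 [ 478  -83   80  289  154]
 [ 473  -79   87  290  154]
 [ 469  -77   91  291  154]
 [ 499  -70   82  283  155]
 [ 494  -65   91  284  155]
 [ 472  -74   88  290  155]
 [ 469  -81   80  291  155]
 [ 431  -91   81  301  155]
 [ 509  -63   81  280  156]
 [ 496  -60   90  283  156]
 [ 492  -57   94  284  156]
 [ 468  -75   81  291  156]
 [ 492  -58   88  284  157]
 [ 482  -66   80  287  157]
 [ 454  -65   92  294  157]
 [ 450  -68   90  295  157]
 [ 453  -62   91  294  158]
 [ 449  -65   89  295  158]
 [ 452  -61   86  294  159]
 [ 449  -61   86  295  159]
 [ 495  -42   80  282  161]]
```

View pics/top_crop.png

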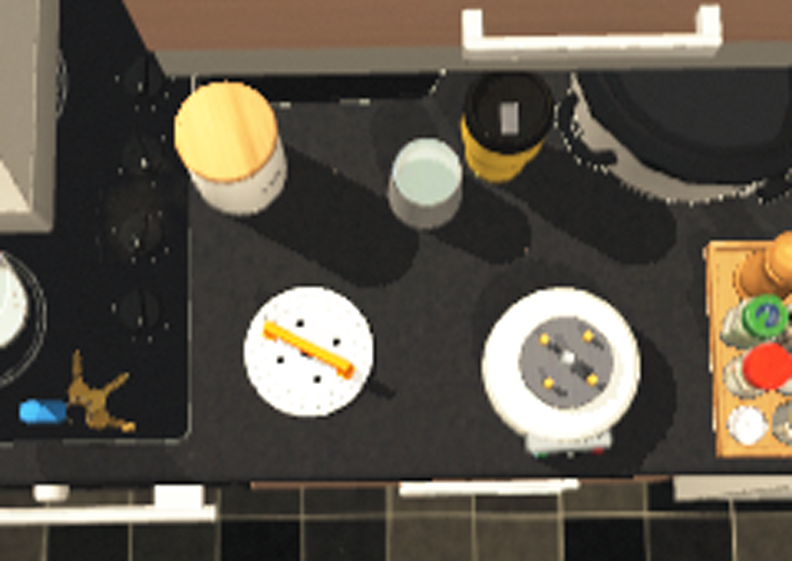

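View pics/side0.png

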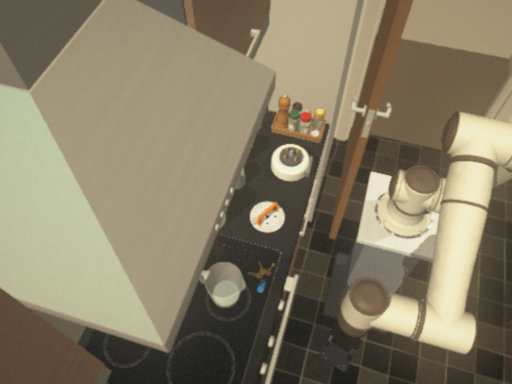

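The top crop shows the disc at about (308,350), bar along roughly 62°, and the base at (560,360) with four brass studs. The side view shows the hood over the hob at left and a tall cabinet or door edge near (370,120). I'll check how far these obstacles reach before moving.

```bash
python3 - <<'E'
from h import *
P=np.load('top.npy',allow_pickle=True).item(); Q=np.load('side.npy',allow_pickle=True).item()
X=np.vstack([pts(p,np.ones((384,512),bool))[0] for p in(P,Q)])
for z0,z1 in((.12,.3),(.3,.6),(.6,1.4)):
    m=(X[:,2]>z0)&(X[:,2]<z1)&(X[:,0]>-.3)&(X[:,0]<1)
    H,_,_=np.histogram2d(X[m,0],X[m,1],[np.arange(-.3,1.01,.1),np.arange(-.8,1.21,.1)])
    print(z0,z1,'rows x -.3.., cols y -.8..'); print(H.astype(int))
E
```

```text
0.12 0.3 rows x -.3.., cols y -.8..
[[   0    0    0    0    0    0    0    0    0    0    0    0    0    0
     0    0    0    0    0    0]
 [   0    0    0    0    0    0    0    0    0    0    0    0    0    0
     0    0    0    0    0    0]
 [   0    0    0    0    0    0    0  179  682    0    0    0    0    0
     0    0    0    0    0    0]
 [   0    0    0    0    0    0    0  702 1479    0    0    0    0    0
     0    0    0    0    0    0]
 [   0    0    0   31  267  120    0    0    0    0    0    0    0   19
    12    0    0    0    0    0]
 [  52   91  220  251  624  477    0    0    0    0    0    0    0    0
     4    0    0    0    0    0]
 [  30   60  123  135  787    0    0    0    0    0    0    0    0    0
     0    0    0    0    0    0]
 [   0    0    0    0 1648    3    0    0    0    0    0    0   61   92
     0    0    0    0    0    0]
 [   0    0    0    0 1633  330    0    0    0    0    0    0  188  192
     0    0    0    0    0    0]
 [   0    0    0    0 1362  419  593  388   56   48  569    0   23   19
     0    0    0    0    0    0]
 [   0    0   
[... 2403 characters left out ...]
0    0    0    0    0    0    0    0
     0    0    0    0    0    0]
 [   0    0    0    0 1256    0    0    0    0    0 1353 3406 3427 1600
  1945 2426 1689    0    0    0]
 [   0    0    0    0 1529    0    0    0    0    0 2694 8576 6913 3898
  4875 5940 3480    0    0    0]
 [   0    0    0    0 2269 5788 7846 8240 8523 8665 7382 7717 5422 4992
  6215 6016 5399 3367    0    0]
 [   0    0    0    0    0    0    0    0    0    0  378  401 1066 3846
  4689 2479  950    0    0    0]
 [   0    0    0    0    0    0    0    0    0    0    0    0    0    0
     0    0    0    0    0    0]
 [   0    0    0    0    0    0    0    0    0    0    0    0    0    0
     0    0    0    0    0    0]]
```

Request:
drive_tool(rows=[[60, 22, -29, 0, 0, 0, -0.12], [60, 22, -29, 0, 0, 0, -0.12], [60, 22, -29, 0, 0, 0, -0.12], [60, 22, -29, 0, 0, 0, -0.12], [60, 22, -29, 0, 0, 0, -0.12]])

```text
time_s: 1.12
tcp_pos: [0.27, 0.4579, 0.2417]
ee_rot: [[0.65, -0.76, 0.0], [-0.76, -0.65, 0.0], [-0.0, -0.0, -1.0]]
wrist_force: [1.7, -0.2, 0.3]
gripper_width: 0.707
gripper_force: 0.0
```

Request:
drive_tool(rows=[[60, 22, -29, 0, 0, 0, -0.12], [60, 22, -29, 0, 0, 0, -0.12], [60, 22, -29, 0, 0, 0, -0.12], [60, 22, -29, 0, 0, 0, -0.12], [60, 22, -29, 0, 0, 0, -0.12]])

```text
time_s: 1.53
tcp_pos: [0.3801, 0.3128, 0.242]
ee_rot: [[0.107, -0.994, 0.001], [-0.994, -0.107, 0.001], [-0.001, -0.001, -1.0]]
wrist_force: [0.6, 0.6, 0.5]
gripper_width: 0.602
gripper_force: 0.0
```

Request:
drive_tool(rows=[[60, 22, -29, -20, 0, 0, -0.12], [60, 22, -29, -20, 0, 0, -0.12], [60, 22, -29, -20, 0, 0, -0.12], [60, 22, -29, -20, 0, 0, -0.12], [60, 15, -20, -10, 0, 0, -0.12]])

```text
time_s: 1.95
tcp_pos: [0.4824, 0.1754, 0.1494]
ee_rot: [[-0.475, -0.88, -0.003], [-0.88, 0.475, -0.002], [0.003, 0.002, -1.0]]
wrist_force: [1.5, 0.2, 0.1]
gripper_width: 0.596
gripper_force: 0.0
```

```bash
python3 - <<'E'
from h import *
s=sense();R=s['ee_rot']; print(s['time_s'],s['tcp_pos'],np.degrees(np.arctan2(R[1,0],R[0,0])),R[:,2],s['joints'],s['wrist_force'],s['gripper_width'])
E
```

```text
1.95 [0.48243846 0.17544025 0.1493968 ] -118.3559569342077 [-0.00282071 -0.0017277  -0.99999453] [ 3.81080561e+01  1.65450295e+01 -2.24105292e+01 -2.80234348e-02
 -5.12327028e+01 -6.64465662e+01] [1.51799538 0.22338455 0.09810104] 0.5963638080202576
```

Request:
drive_tool(rows=[[60, 11, -5, -15, 0, 0, 0], [60, 0, 0, -30, 0, 0, 0], [60, 0, 0, -30, 0, 0, 0], [60, 0, 0, -20, 0, 0, 0], [60, 0, 0, -10, 0, 0, 0]])

```text
time_s: 2.37
tcp_pos: [0.4921, 0.1722, 0.0439]
ee_rot: [[-0.469, -0.883, -0.004], [-0.883, 0.469, -0.003], [0.004, 0.002, -1.0]]
wrist_force: [-0.3, -0.5, -0.0]
gripper_width: 0.601
gripper_force: 0.0
```

Request:
drive_tool(rows=[[5, 0, 0, 0, 0, 0, 0], [5, 0, 0, 0, 0, 0, 0], [5, 0, 0, 0, 0, 0, 0], [5, 0, 0, 0, 0, 0, 0], [5, 0, 0, 0, 0, 0, 0]])

```text
time_s: 2.78
tcp_pos: [0.494, 0.174, 0.0479]
ee_rot: [[-0.468, -0.884, 0.002], [-0.884, 0.468, 0.002], [-0.003, -0.001, -1.0]]
wrist_force: [0.0, 0.3, 0.6]
gripper_width: 0.309
gripper_force: 0.0
```

Request:
drive_tool(rows=[[5, 0, 0, 0, 0, 0, 0], [5, 0, 0, 0, 0, 0, 0], [5, 0, 0, 0, 0, 0, 0], [5, 0, 0, 0, 0, 0, 0], [5, 0, 0, 0, 0, 0, 0]])

```text
time_s: 3.2
tcp_pos: [0.4937, 0.1736, 0.0472]
ee_rot: [[-0.468, -0.884, 0.001], [-0.884, 0.468, 0.0], [-0.001, -0.001, -1.0]]
wrist_force: [-1.6, -0.9, 5.5]
gripper_width: 0.132
gripper_force: 30.0
```

Request:
drive_tool(rows=[[5, 0, 0, 10, 0, 0, 0], [5, 0, 0, 25, 0, 0, 0], [5, 0, 0, 35, 0, 0, 0], [5, 0, 0, 35, 0, 0, 0], [5, 0, 0, 25, 0, 0, 0]])

```text
time_s: 3.62
tcp_pos: [0.4935, 0.1734, 0.1793]
ee_rot: [[-0.468, -0.884, 0.002], [-0.884, 0.468, 0.001], [-0.002, -0.001, -1.0]]
wrist_force: [0.8, 0.1, -1.4]
gripper_width: 0.135
gripper_force: 30.0
```

Request:
drive_tool(rows=[[5, 0, 0, 0, 0, 0, 0], [5, 0, 0, 0, 0, 0, 0], [5, 0, 0, 0, 0, 0, 0]])

```text
time_s: 3.87
tcp_pos: [0.4919, 0.1727, 0.1752]
ee_rot: [[-0.469, -0.883, -0.003], [-0.883, 0.469, -0.001], [0.002, 0.002, -1.0]]
wrist_force: [-1.1, -0.5, -3.0]
gripper_width: 0.138
gripper_force: 30.0
```

```bash
python3 - <<'E'
from h import *
s=sense();R=s['ee_rot']; print(s['time_s'],s['tcp_pos'],np.degrees(np.arctan2(R[1,0],R[0,0])),R[:,2],s['wrist_force'],s['moment'],s['gripper_width'])
for c in('top','side'):
    P=capture(c)
    X,uv=pts(P,np.ones((384,512),bool))
    d=(np.hypot(X[:,0]-.493,X[:,1]-.17)<.075)&(X[:,2]>.10)&(X[:,2]<.15)
    D=X[d]; A=np.c_[D[:,:2]-[.493,.17],np.ones(len(D))]; k=np.linalg.lstsq(A,D[:,2],rcond=None)[0]
    r=abs(D[:,2]-A@k)<.006; k=np.linalg.lstsq(A[r],D[r,2],rcond=None)[0]
    print(c,d.sum(),'plane tilt,z',k.round(4),cv2.minEnclosingCircle(D[r][:,:2].astype(np.float32)*1000))
    save(P,c+'1.png')
a=cv2.resize(P['frame'][130:290,170:370],None,fx=3.5,fy=3.5); cv2.imwrite('pics/s1c.png',a[:,:,::-1])
E
```

```text
3.8667 [0.49194624 0.17270015 0.17524313] -117.94796529684054 [-3.11304420e-03 -9.43303385e-04 -9.99994710e-01] [-1.08959338 -0.45627481 -3.0257521 ] [ 0.05300458 -0.05873465 -0.0555882 ] 0.13802228352474588
top 484 plane tilt,z [-0.01   -0.0065  0.1339] ((488.6568603515625, 169.29415893554688), 64.54149627685547)
side 489 plane tilt,z [0.0051 0.0084 0.1344] ((494.8569030761719, 171.6562957763672), 65.79115295410156)
```

View pics/s1c.png

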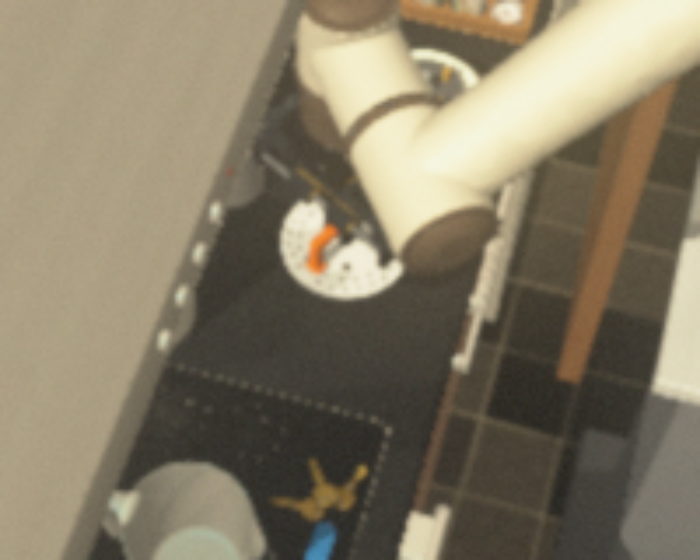

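The disc is held level, underside about 0.128 m, handle at (325,248) in the crop. I'll carry it over the spindle and turn it +31.5° on the way.

Request:
drive_tool(rows=[[5, -2, -15, 0, 0, 0, 0.055], [5, -2, -28, 0, 0, 0, 0.055], [5, -2, -30, 0, 0, 0, 0.055], [5, -2, -30, 0, 0, 0, 0.055], [5, -2, -30, 0, 0, 0, 0.055]])

```text
time_s: 4.38
tcp_pos: [0.4821, 0.0389, 0.1749]
ee_rot: [[-0.207, -0.978, -0.004], [-0.978, 0.207, -0.001], [0.002, 0.003, -1.0]]
wrist_force: [-0.2, 0.2, -2.6]
gripper_width: 0.137
gripper_force: 30.0
```

Request:
drive_tool(rows=[[5, -2, -30, 0, 0, 0, 0.055], [5, -2, -30, 0, 0, 0, 0.055], [5, -2, -28, 0, 0, 0, 0.055], [5, -2, -20, 0, 0, 0, 0.055], [5, -3, -12, 0, 0, 0, 0.055]])

```text
time_s: 4.8
tcp_pos: [0.4711, -0.0817, 0.1749]
ee_rot: [[0.063, -0.998, -0.004], [-0.998, -0.063, -0.001], [0.0, 0.004, -1.0]]
wrist_force: [0.5, 0.2, -0.9]
gripper_width: 0.136
gripper_force: 30.0
```

Request:
drive_tool(rows=[[5, 0, 0, 0, 0, 0, 0], [5, 0, 0, 0, 0, 0, 0], [5, 0, 0, 0, 0, 0, 0], [5, 0, 0, 0, 0, 0, 0]])

```text
time_s: 5.13
tcp_pos: [0.4723, -0.079, 0.1761]
ee_rot: [[0.063, -0.998, -0.001], [-0.998, -0.063, -0.0], [0.0, 0.001, -1.0]]
wrist_force: [-0.4, 0.1, -2.6]
gripper_width: 0.134
gripper_force: 30.0
```

```bash
cat > rel.py <<'E'
from h import *
from scipy.optimize import least_squares
def fit(D,r):
    D=D[:,:2]*1000
    hull=cv2.convexHull(D.astype(np.float32))[:,0]
    f=lambda p:np.hypot(*(hull-p[:2]).T)-p[2]
    return least_squares(f,[*D.mean(0),r],loss='soft_l1').x.round(1)
s=sense();R=s['ee_rot']; print(s['time_s'],s['tcp_pos'].round(4) if hasattr(s['tcp_pos'],'round') else s['tcp_pos'],np.degrees(np.arctan2(R[1,0],R[0,0])),R[:,2],s['wrist_force'],s['moment'],s['gripper_width'])
for c in('top','side'):
    P=capture(c); X,uv=pts(P,np.ones((384,512),bool))
    rr=np.hypot(X[:,0]-.471,X[:,1]+.0825)
    for n,a,b,w,r in(('disc',.085,.15,.08,65),):
        d=(rr<w)&(X[:,2]>a)&(X[:,2]<b); D=X[d]
        A=np.c_[D[:,:2]-[.471,-.0825],np.ones(len(D))]; q=np.ones(len(D),bool)
        for _ in range(5):
            k=np.linalg.lstsq(A[q],D[q,2],rcond=None)[0]; q=abs(D[:,2]-A@k)<.005
        print(c,n,q.sum(),k.round(4),'circle',fit(D[q],r))
    b=(rr<.1)&(X[:,2]>.055)&(X[:,2]<.066); print('base rim',b.sum(),fit(X[b],72) if b.sum()>30 else '')
    h=(rr<.055)&(X[:,2]>k[2]+.03)&(X[:,2]<k[2]+.055)&(P['frame'][uv[:,1],uv[:,0],0]>150)&(P['frame'][uv[:,1],uv[:,0],2]<90)
    if h.sum()>15: print('bar',h.sum(),np.round(cv2.minAreaRect(X[h][:,:2].astype(np.float32)*1000)[0],1))
    np.save(c+'.npy',P,allow_pickle=True)
    u,v=(P['R']@[.471,-.0825,.13]+P['t'])@np.array([[P['fx'],0,P['cx']],[0,P['fy'],P['cy']],[0,0,1]]).T[:,:2]/(P['R']@[.471,-.0825,.13]+P['t'])[2]
    u,v=int(u),int(v); cv2.imwrite(f'pics/{c}_{s["time_s"]:.1f}.png',cv2.resize(P['frame'][max(v-45,0):v+45,max(u-60,0):u+60],None,fx=5,fy=5,interpolation=cv2.INTER_CUBIC)[:,:,::-1]); print(f'pics/{c}_{s["time_s"]:.1f}.png')
E
python3 rel.py
```

```text
5.1333 [ 0.4723 -0.079   0.1761] -86.36811139295006 [-9.59015751e-04 -6.21651473e-05 -9.99999538e-01] [-0.39760799  0.05405044 -2.64163281] [ 0.12020463 -0.04787474  0.03698807] 0.13353357158694973
top disc 221 [-0.017  -0.0125  0.1342] circle [473.2 -82.3  64.1]
base rim 109 [467.5 -84.1  71.9]
pics/top_5.1.png
side disc 438 [0.0014 0.0073 0.1358] circle [475.4 -81.9  64.6]
base rim 315 [473.4 -81.7  73.2]
bar 20 [470.8 -47.8]
pics/side_5.1.png
```

Request:
drive_tool(rows=[[5, -1.5, -0.7, -5, 0, 0, 0], [5, 0, 0, -10, 0, 0, 0], [5, 0, 0, -7, 0, 0, 0], [5, 0, 0, 0, 0, 0, 0], [5, 0, 0, 0, 0, 0, 0]])

```text
time_s: 5.65
tcp_pos: [0.4705, -0.0803, 0.1541]
ee_rot: [[0.063, -0.998, -0.001], [-0.998, -0.063, -0.0], [0.0, 0.001, -1.0]]
wrist_force: [1.2, -0.9, -1.5]
gripper_width: 0.13
gripper_force: 30.0
```

```bash
python3 rel.py
```

```text
5.65 [ 0.4705 -0.0803  0.1541] -86.37006332025705 [-1.29664091e-03 -3.57223387e-04 -9.99999096e-01] [ 1.23656209 -0.89008178 -1.52355459] [ 0.10080477 -0.07489559 -0.02021476] 0.13040037823268658
top disc 227 [-0.0372  0.0073  0.1115] circle [469.  -83.9  63.2]
base rim 92 [465.8 -84.1  70.2]
pics/top_5.7.png
side disc 402 [0.009  0.0027 0.1146] circle [474.1 -83.1  64.7]
base rim 290 [473.  -79.6  71.7]
bar 17 [469.5 -47.4]
pics/side_5.7.png
```

Request:
drive_tool(rows=[[5, 0, 0.6, -2, 0, 0, 0], [5, 0, 0, -2, 0, 0, 0], [5, 0, 0, -2, 0, 0, 0], [5, 0, 0, 0, 0, 0, 0]])

```text
time_s: 6.08
tcp_pos: [0.4705, -0.0798, 0.1482]
ee_rot: [[0.063, -0.998, -0.001], [-0.998, -0.063, 0.0], [-0.0, 0.001, -1.0]]
wrist_force: [-0.6, -0.4, -2.9]
gripper_width: 0.134
gripper_force: 30.0
```

Request:
drive_tool(rows=[[5, 0, 0, -2, 0, 0, 0], [5, 0, 0, 0, 0, 0, 0], [5, 0, 0, -1, 0, 0, 0], [5, 0, 0, 0, 0, 0, 0], [5, 0, 0, 0, 0, 0, 0]])

```text
time_s: 6.5
tcp_pos: [0.4708, -0.0798, 0.1455]
ee_rot: [[0.063, -0.998, -0.0], [-0.998, -0.063, 0.0], [-0.0, 0.0, -1.0]]
wrist_force: [-0.6, 0.2, -2.2]
gripper_width: 0.133
gripper_force: 30.0
```

Request:
drive_tool(rows=[[5, 0, 0, -1, 0, 0, 0], [5, 0, 0, 0, 0, 0, 0], [5, 0, 0, -1, 0, 0, 0], [5, 0, 0, 0, 0, 0, 0], [5, 0, 0, 0, 0, 0, 0]])

```text
time_s: 6.92
tcp_pos: [0.4706, -0.0798, 0.1435]
ee_rot: [[0.063, -0.998, -0.001], [-0.998, -0.063, -0.0], [0.0, 0.001, -1.0]]
wrist_force: [-0.7, -0.7, -2.6]
gripper_width: 0.135
gripper_force: 30.0
```

Request:
drive_tool(rows=[[5, 0, 0, -1, 0, 0, 0], [5, 0, 0, 0, 0, 0, 0], [5, 0, 0, -1, 0, 0, 0], [5, 0, 0, 0, 0, 0, 0], [5, 0, 0, 0, 0, 0, 0]])

```text
time_s: 7.33
tcp_pos: [0.4704, -0.0799, 0.1413]
ee_rot: [[0.063, -0.998, -0.001], [-0.998, -0.063, -0.0], [0.0, 0.001, -1.0]]
wrist_force: [-2.2, -1.1, -2.3]
gripper_width: 0.138
gripper_force: 30.0
```

Request:
drive_tool(rows=[[5, 0, 0, -1, 0, 0, 0], [5, 0, 0, 0, 0, 0, 0], [5, 0, 0, -1, 0, 0, 0], [5, 0, 0, 0, 0, 0, 0], [5, 0, 0, 0, 0, 0, 0]])

```text
time_s: 7.75
tcp_pos: [0.4704, -0.0798, 0.1393]
ee_rot: [[0.063, -0.998, -0.001], [-0.998, -0.063, -0.0], [0.0, 0.001, -1.0]]
wrist_force: [-2.6, -0.8, -1.7]
gripper_width: 0.137
gripper_force: 30.0
```

Request:
drive_tool(rows=[[5, 0, 0, -1, 0, 0, 0], [5, 0, 0, 0, 0, 0, 0], [5, 0, 0, -1, 0, 0, 0], [5, 0, 0, 0, 0, 0, 0], [5, 0, 0, 0, 0, 0, 0]])

```text
time_s: 8.17
tcp_pos: [0.4705, -0.0798, 0.1374]
ee_rot: [[0.063, -0.998, -0.001], [-0.998, -0.063, -0.0], [0.0, 0.001, -1.0]]
wrist_force: [-2.7, -1.7, -1.6]
gripper_width: 0.135
gripper_force: 30.0
```

Request:
drive_tool(rows=[[5, 0, 0, -1, 0, 0, 0], [5, 0, 0, 0, 0, 0, 0], [5, 0, 0, 0, 0, 0, 0]])

```text
time_s: 8.42
tcp_pos: [0.4705, -0.0798, 0.1364]
ee_rot: [[0.063, -0.998, -0.001], [-0.998, -0.063, -0.0], [0.0, 0.001, -1.0]]
wrist_force: [-2.4, -1.6, -1.6]
gripper_width: 0.134
gripper_force: 30.0
```

Request:
drive_tool(rows=[[5, 0, 0, -1, 0, 0, 0], [5, 0, 0, 0, 0, 0, 0], [5, 0, 0, 0, 0, 0, 0]])

```text
time_s: 8.67
tcp_pos: [0.4706, -0.0798, 0.1354]
ee_rot: [[0.063, -0.998, -0.001], [-0.998, -0.063, -0.0], [0.0, 0.001, -1.0]]
wrist_force: [-3.4, -0.9, -1.1]
gripper_width: 0.133
gripper_force: 30.0
```

Request:
drive_tool(rows=[[5, -0.5, 0, -1, 0, 0, 0], [5, 0, 0, 0, 0, 0, 0], [5, 0, 0, 0, 0, 0, 0]])

```text
time_s: 8.92
tcp_pos: [0.4704, -0.0798, 0.1345]
ee_rot: [[0.063, -0.998, 0.0], [-0.998, -0.063, 0.0], [-0.0, -0.0, -1.0]]
wrist_force: [-3.2, -1.4, -1.2]
gripper_width: 0.137
gripper_force: 30.0
```

Request:
drive_tool(rows=[[5, 0, 0, -1, 0, 0, 0], [5, 0, 0, 0, 0, 0, 0], [5, 0, 0, 0, 0, 0, 0]])

```text
time_s: 9.17
tcp_pos: [0.4704, -0.0798, 0.1335]
ee_rot: [[0.063, -0.998, 0.0], [-0.998, -0.063, 0.0], [-0.0, -0.0, -1.0]]
wrist_force: [-1.8, -1.9, -1.6]
gripper_width: 0.133
gripper_force: 30.0
```

```bash
python3 rel.py
```

```text
9.1667 [ 0.4704 -0.0798  0.1335] -86.38945101681027 [ 1.93553038e-04  1.27919948e-05 -9.99999981e-01] [-1.82247615 -1.8872035  -1.64080773] [-0.37049943  0.88443506 -0.04574844] 0.1334253120467021
top disc 211 [-0.0167 -0.0124  0.092 ] circle [471.3 -83.3  64.4]
base rim 75 [465.7 -83.4  70.3]
pics/top_9.2.png
side disc 397 [-0.0077  0.0146  0.0931] circle [473.6 -81.6  64.3]
base rim 231 [472.7 -81.6  72.4]
pics/side_9.2.png
```

Request:
drive_tool(rows=[[22, 0, 0, 0, 0, 0, 0], [22, 0, 0, 0, 0, 0, 0], [22, 0, 0, 0, 0, 0, 0], [22, 0, 0, 0, 0, 0, 0], [22, 0, 0, 0, 0, 0, 0]])

```text
time_s: 9.68
tcp_pos: [0.4711, -0.0795, 0.1339]
ee_rot: [[0.063, -0.998, 0.002], [-0.998, -0.063, 0.0], [-0.0, -0.002, -1.0]]
wrist_force: [-0.2, 0.2, -0.5]
gripper_width: 0.219
gripper_force: 0.1
```

```bash
python3 rel.py
```

```text
9.6833 [ 0.4711 -0.0795  0.1339] -86.37397420260058 [ 1.90201547e-03  2.83587136e-04 -9.99998151e-01] [-0.1773492   0.17433429 -0.45935604] [ 0.14341756 -0.07195997 -0.03815262] 0.2185212656928294
top disc 150 [-0.0505 -0.0292  0.0865] circle [462.8 -85.2  59.1]
base rim 73 [468.4 -83.2  71. ]
pics/top_9.7.png
side disc 192 [ 0.0126 -0.0451  0.0899] circle [458.9 -78.3  53.3]
base rim 200 [473.2 -80.2  72.6]
bar 20 [473.2 -48.7]
pics/side_9.7.png
```

```bash
sed -i "s/('disc',.085,.15/('disc',.071,.15/" rel.py; python3 rel.py
```

```text
9.7833 [ 0.4708 -0.0796  0.1338] -86.38111494762545 [ 1.29231873e-03  1.64942252e-04 -9.99999151e-01] [-0.05369167  0.04294968  0.09832604] [ 0.07986354 -0.09743448 -0.04126477] 0.21540623591003746
top disc 202 [-0.0902 -0.0667  0.0838] circle [467.7 -83.3  62.9]
base rim 70 [464.3 -84.2  70.9]
pics/top_9.8.png
side disc 414 [-0.0935 -0.0669  0.0852] circle [473.2 -83.2  64.2]
base rim 188 [472.8 -79.4  73.2]
bar 18 [472.  -46.3]
pics/side_9.8.png
```

View pics/side_9.7.png

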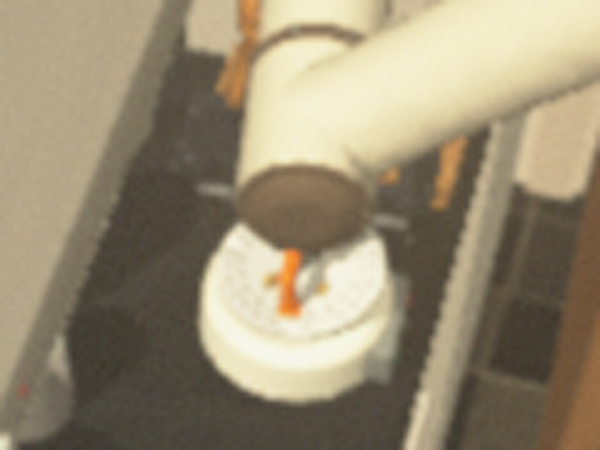

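The side crop shows the disc dropped, with brass studs showing in the holes at (270,282) and (322,285). It is tilted about 6° toward +x+y, so I'll re-grip lower to square it before pushing.

Request:
drive_tool(rows=[[40, 0, 0, 0, 0, 0, 0], [40, 0, 0, -3, 0, 0, 0], [40, 0, 0, -3, 0, 0, 0], [40, 0, 0, -3, 0, 0, 0], [40, 0, 0, 0, 0, 0, 0]])

```text
time_s: 10.3
tcp_pos: [0.4697, -0.0798, 0.1237]
ee_rot: [[0.063, -0.998, -0.002], [-0.998, -0.063, -0.0], [-0.0, 0.002, -1.0]]
wrist_force: [-0.1, -0.3, -0.7]
gripper_width: 0.389
gripper_force: 0.0
```

Request:
drive_tool(rows=[[5, 0, 0, 0, 0, 0, 0], [5, 0, 0, 0, 0, 0, 0], [5, 0, 0, 0, 0, 0, 0], [5, 0, 0, 0, 0, 0, 0], [5, 0, 0, 0, 0, 0, 0]])

```text
time_s: 10.72
tcp_pos: [0.4701, -0.0798, 0.1246]
ee_rot: [[0.063, -0.998, -0.0], [-0.998, -0.063, 0.0], [-0.0, 0.0, -1.0]]
wrist_force: [0.2, -0.3, -0.9]
gripper_width: 0.138
gripper_force: 29.6
```

Request:
drive_tool(rows=[[5, 0, 0, 0, 0, 0, 0], [5, 0, 0, 0, 0, 0, 0]])

```text
time_s: 10.88
tcp_pos: [0.4701, -0.0798, 0.1244]
ee_rot: [[0.063, -0.998, -0.001], [-0.998, -0.063, 0.0], [-0.0, 0.001, -1.0]]
wrist_force: [-0.4, 0.4, -0.8]
gripper_width: 0.132
gripper_force: 29.7
```

```bash
python3 rel.py
```

```text
10.8833 [ 0.4701 -0.0798  0.1244] -86.4003313661655 [-5.02264902e-04  1.89638762e-05 -9.99999874e-01] [-0.38596275  0.40975767 -0.83177212] [0.10558643 0.01392997 0.00466488] 0.1322856490025854
top disc 207 [-0.0518 -0.0646  0.081 ] circle [468.5 -83.9  63.5]
base rim 67 [464.4 -83.3  69.6]
pics/top_10.9.png
side disc 372 [-0.028  -0.0415  0.0837] circle [473.  -82.4  63.9]
base rim 182 [472.1 -81.3  72.8]
pics/side_10.9.png
```

Request:
drive_tool(rows=[[5, 0, 0, -1, 0, 0, 0], [5, 0, 0, 0, 0, 0, 0], [5, 0, 0, -1, 0, 0, 0], [5, 0, 0, 0, 0, 0, 0]])

```text
time_s: 11.32
tcp_pos: [0.4702, -0.0798, 0.1223]
ee_rot: [[0.063, -0.998, -0.0], [-0.998, -0.063, -0.0], [-0.0, 0.0, -1.0]]
wrist_force: [-0.5, -1.1, -0.7]
gripper_width: 0.133
gripper_force: 29.7
```

Request:
drive_tool(rows=[[5, 0, 0, -1, 0, 0, 0], [5, 0, 0, 0, 0, 0, 0], [5, 0, 0, 0, 0, 0, 0]])

```text
time_s: 11.57
tcp_pos: [0.4701, -0.08, 0.1218]
ee_rot: [[0.063, -0.998, -0.0], [-0.998, -0.063, -0.0], [0.0, 0.0, -1.0]]
wrist_force: [-1.9, -2.4, 3.3]
gripper_width: 0.134
gripper_force: 29.7
```

Request:
drive_tool(rows=[[5, 0, 0, -1, 0, 0, 0], [5, 0, 0, 0, 0, 0, 0], [5, 0, 0, 0, 0, 0, 0]])

```text
time_s: 11.82
tcp_pos: [0.47, -0.0804, 0.1213]
ee_rot: [[0.063, -0.998, -0.001], [-0.998, -0.063, -0.001], [0.001, 0.001, -1.0]]
wrist_force: [-3.2, -3.6, 6.3]
gripper_width: 0.139
gripper_force: 29.9
```

Request:
drive_tool(rows=[[5, 0, 0, -1, 0, 0, 0], [5, 0, 0, 0, 0, 0, 0], [5, 0, 0, 0, 0, 0, 0]])

```text
time_s: 12.07
tcp_pos: [0.47, -0.0808, 0.1207]
ee_rot: [[0.064, -0.998, -0.001], [-0.998, -0.064, -0.002], [0.002, 0.001, -1.0]]
wrist_force: [-3.9, -4.6, 9.1]
gripper_width: 0.126
gripper_force: 30.0
```

```bash
python3 rel.py
```

```text
12.0667 [ 0.47   -0.0808  0.1207] -86.34746259287073 [-7.34064163e-04 -1.80906229e-03 -9.99998094e-01] [-3.92808895 -4.63730878  9.10910601] [-1.15132989  1.11738861  0.0571772 ] 0.1261677212459542
top disc 204 [ 0.0639 -0.0357  0.0819] circle [470.2 -83.1  63.7]
base rim 70 [467.9 -83.8  72. ]
pics/top_12.1.png
side disc 372 [-0.0206 -0.0191  0.0802] circle [473.4 -82.9  64.5]
base rim 171 [472.6 -80.3  71.7]
pics/side_12.1.png
```

Request:
drive_tool(rows=[[5, 0, 0, -1, 0, 0, 0], [5, 0, 0, 0, 0, 0, 0], [5, 0, 0, -1, 0, 0, 0], [5, 0, 0, 0, 0, 0, 0]])

```text
time_s: 12.5
tcp_pos: [0.4698, -0.0816, 0.1196]
ee_rot: [[0.064, -0.998, -0.001], [-0.998, -0.064, -0.003], [0.003, 0.001, -1.0]]
wrist_force: [-5.3, -7.5, 15.6]
gripper_width: 0.138
gripper_force: 30.0
```

Request:
drive_tool(rows=[[5, 0, 0, -1, 0, 0, 0], [5, 0, 0, 0, 0, 0, 0], [5, 0, 0, 0, 0, 0, 0]])

```text
time_s: 12.75
tcp_pos: [0.4698, -0.0816, 0.1195]
ee_rot: [[0.065, -0.998, -0.001], [-0.998, -0.065, -0.004], [0.003, 0.001, -1.0]]
wrist_force: [-8.5, -7.9, 21.6]
gripper_width: 0.135
gripper_force: 30.0
```

```bash
python3 rel.py
```

```text
12.75 [ 0.4698 -0.0816  0.1195] -86.28899417746688 [-9.97211433e-04 -3.56501822e-03 -9.99993148e-01] [-8.534098   -7.93079392 21.57219059] [-1.90872865  2.31069585  0.1145223 ] 0.1349821686924411
top disc 209 [-0.01    0.0124  0.078 ] circle [469.  -83.3  63.3]
base rim 74 [465.2 -84.2  69.8]
pics/top_12.8.png
side disc 370 [-0.0074  0.0226  0.0789] circle [473.4 -83.7  65.3]
base rim 185 [473.5 -82.4  73. ]
pics/side_12.8.png
```

Request:
drive_tool(rows=[[5, 0, 0, -1, 0, 0, 0], [5, 0, 0, 0, 0, 0, 0], [5, 0, 0, 0, 0, 0, 0]])

```text
time_s: 13.1
tcp_pos: [0.4698, -0.0816, 0.1194]
ee_rot: [[0.065, -0.998, -0.001], [-0.998, -0.065, -0.004], [0.004, 0.001, -1.0]]
wrist_force: [-10.4, -5.9, 27.0]
gripper_width: 0.135
gripper_force: 30.0
```

Request:
drive_tool(rows=[[5, 0, 0, 2, 0, 0, 0], [5, 0, 0, 2, 0, 0, 0], [5, 0, 0, 1, 0, 0, 0], [15, 0, 0, 0, 0, 0, 0], [25, 0, 0, 0, 0, 0, 0]])

```text
time_s: 13.52
tcp_pos: [0.4707, -0.0795, 0.1202]
ee_rot: [[0.063, -0.998, 0.001], [-0.998, -0.063, 0.001], [-0.001, -0.001, -1.0]]
wrist_force: [-0.1, -0.1, 0.1]
gripper_width: 0.178
gripper_force: 0.0
```

Request:
drive_tool(rows=[[40, 0, 0, 0, 0, 0, 0], [50, 0, 0, 0, 0, 0, 0], [50, 0, 0, 0, 0, 0, 0], [50, 0, 0, 0, 0, 0, 0]])

```text
time_s: 13.85
tcp_pos: [0.4707, -0.0795, 0.1206]
ee_rot: [[0.063, -0.998, 0.001], [-0.998, -0.063, 0.0], [-0.0, -0.001, -1.0]]
wrist_force: [-1.1, -0.3, -0.6]
gripper_width: 0.436
gripper_force: 0.0
```

```bash
python3 rel.py
```

```text
13.85 [ 0.4707 -0.0795  0.1206] -86.37121367021341 [ 6.34906409e-04  1.83225903e-04 -9.99999782e-01] [-1.06355747 -0.31383062 -0.63547794] [ 0.12629162 -0.07015232  0.04123115] 0.4357256961121904
top disc 145 [-0.0212  0.0102  0.077 ] circle [468.  -82.9  63.1]
base rim 69 [468.2 -83.2  71.7]
pics/top_13.8.png
side disc 370 [0.0035 0.0168 0.079 ] circle [473.6 -82.   64.5]
base rim 167 [473.1 -82.4  73.2]
pics/side_13.8.png
```

Hard stop reached and the disc reads level at home height. I'll retreat and check it unobstructed.

Request:
drive_tool(rows=[[50, 0, 0, 10, 0, 0, 0], [50, 0, 0, 25, 0, 0, 0], [50, 0, 0, 35, 0, 0, 0], [50, 0, 10, 35, 0, 0, 0], [50, 0, 30, 20, 0, 0, 0]])

```text
time_s: 14.37
tcp_pos: [0.4717, -0.041, 0.2494]
ee_rot: [[0.06, -0.998, 0.006], [-0.998, -0.06, -0.0], [0.001, -0.006, -1.0]]
wrist_force: [0.0, -0.3, 0.4]
gripper_width: 0.495
gripper_force: 0.0
```

Request:
drive_tool(rows=[[50, 0, 38, 0, 0, 0, 0], [50, 0, 38, 0, 0, 0, 0], [50, 0, 38, 0, 0, 0, 0], [50, 0, 38, 0, 0, 0, 0], [50, 0, 20, 0, 0, 0, 0]])

```text
time_s: 14.78
tcp_pos: [0.4703, 0.1355, 0.2458]
ee_rot: [[0.065, -0.998, 0.001], [-0.998, -0.065, 0.001], [-0.001, -0.001, -1.0]]
wrist_force: [0.5, 0.1, -0.3]
gripper_width: 0.5
gripper_force: 0.0
```

```bash
python3 rel.py; mv pics/side_1[4-9]*.png pics/sidefinal.png
```

```text
14.7833 [0.4703 0.1355 0.2458] -86.24723997572725 [ 0.00121288  0.00113429 -0.99999862] [ 0.49064929  0.05093577 -0.29660419] [ 0.0249115  -0.0916208   0.01198678] 0.49977450887136365
top disc 1029 [0.0015 0.0043 0.0781] circle [469.6 -82.4  64.5]
base rim 203 [469.9 -82.3  72.4]
bar 104 [468.4 -80.8]
pics/top_14.8.png
side disc 4 [0.2171 0.1233 0.0727] circle [494.1 -45.9  10.9]
base rim 15 
pics/side_14.8.png
```

View pics/sidefinal.png

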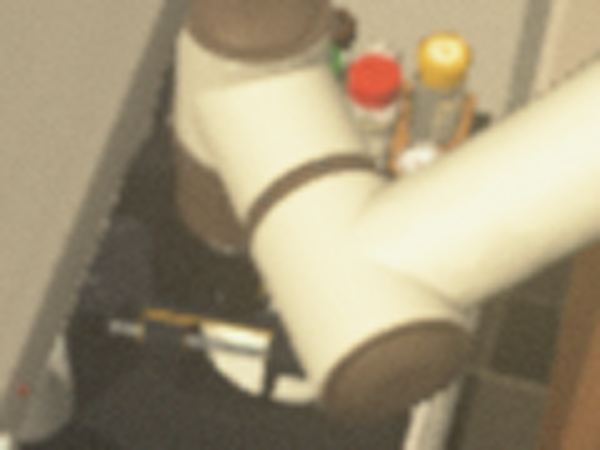

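The arm hides the base in the side view. The top depth map sees the disc fully: upper face at 78.1 mm (home is 78), tilt under 0.005 rad, centred on the base rim within 0.5 mm.

```bash
python3 -c "
from station import finish_job; print(finish_job())"
```

```text
the job is handed in; nothing more can be done
None
```

The disc is fitted and the job handed in (no verdict was returned): the last top-camera reading had it flat on the drive plate at home height, centred within about 0.5 mm, and the arm was clear of it.

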